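Lift the slide rack out of the staining dish and hold it over the dish

TASK

The slides are done: take their steel rack out of the green staining dish. Swing the rack's folded wire handle up until it comes to its stop just past upright, with the rack still seated in the dish, then grip the handle by its black sleeve and lift the rack straight out without tipping it or dragging the dish along. Finish holding it in the air by the sleeve, level and still, over the dish and a few centimetres clear of its rim, and leave the other things on the desk where they are.

Things in the scene. Friction and masses are not known exactly. Their poses are not given: they have to be found in the camera images.
- dish: loose open green plastic staining dish, 0.9 kg, walls 98 (its x) x 132 (its y) x 55 mm high, 4 mm thick, inside 90 x 124 mm, floor 5 mm; a lip juts out 4 mm round the top and a 14 mm lug at each y end. Origin: centre of its underside, z up. A fixed white dish of the same shape, without rack, stands farther back and is not part of the job.
- dish_rim (a point): centre of the green dish's mouth, 55 mm above its underside, level with its rim
- rack: loose steel slide rack, 0.28 to 0.51 kg with its handle, with twelve glass slides on edge (part of it), 84 (x) x 99 (y) mm and 49 mm high without the handle, seated in the green dish on its floor with about 3 mm play all round. Origin: centre of its underside; axes as the dish's: x across, y along it, z up. The handle's hinge axis runs along the rack's y, 40 mm above this origin, at x = 0.
- handle (a joint): angle of the rack's wire handle (a U of 5 mm wire, 111 mm wide, cross bar 85 mm from the hinge). 0: folded out over the dish's -x side, 20 degrees above level; 1.222: upright, square to the rack; 1.309: firm stop, 5 degrees past upright, where it stands by itself; from below upright it falls back to 0. Swings almost freely; held by its middle, the rack hangs level under it.
- handle_grip (a point): middle of the cross bar, centre of its black sleeve: round, 11 mm diameter, 60 mm long along the rack's y. Folded it is about 80 mm from the dish's middle towards the dish's -x and 74 mm above the desk; upright it is 130 mm above the desk.
- vial_white: small amber glass vial with a white cap, 24 mm diameter, 47 mm tall; bystander
- vial_green: small amber glass vial with a green cap, 24 mm diameter, 47 mm tall; bystander
- tweezers: steel tweezers lying flat, 118 mm long; bystander
- marker: black marker lying flat, 144 mm long; bystander
- slide_case: flat black slide case, 34 x 86 x 10 mm; bystander
- blue_slide_box: closed blue slide box, 176 x 98 x 36 mm; bystander
- green_slide_box: closed green slide box, 176 x 98 x 36 mm; bystander
- petri_dish_2: lidded petri dish, 59 mm diameter, 15 mm high; bystander
- hex_driver: screwdriver with a black grip lying flat, 202 mm long; bystander
- usb_stick: black USB stick lying flat, 54 mm long; bystander

How it is judged:
On the way:
1. the handle is up at its stop while the rack is still seated in the dish (value of joint handle above 1.24 rad and z of rack in the frame of dish below 0.011 m and angle between rack's own z axis and vertical below 0.09 rad), for 0.2 s.
At the end, for the whole second after the job is handed in: Fingers hold the sleeve (TCP within 40 mm); rack underside 20 mm or more above the rim, middle within 40 mm of the dish's, tilt under 0.09 rad, under 0.02 m/s and 0.15 rad/s, not touching the dish; dish flat, within 30 mm of its start (z of rack in the frame of dish_rim above 0.02 m and horizontal distance between rack and dish_rim below 0.04 m and angle between rack's own z axis and vertical below 0.09 rad and linear speed of rack below 0.02 m/s and angular speed of rack below 0.15 rad/s and contact force between rack and the fingers above 1 N and contact force between rack and dish below 0.05 N and distance between the grasp point and handle_grip below 0.04 m and value of joint handle above 1 rad and angle between dish's own z axis and vertical below 0.05 rad and distance of dish from where it was at the start of the episode below 0.03 m); the arm keeps its last pose, push and grip.
It fails at once if the rack is tipped by more than 15 degrees (angle between rack's own z axis and vertical above 0.26 rad).
It fails at once if the dish is dragged more than 30 mm or tipped (distance of dish from where it was at the start of the episode above 0.03 m or angle between dish's own z axis and vertical above 0.15 rad).
It fails at once if a bystander is moved by more than 20 mm (distance of any of vial_white, vial_green, tweezers, marker, slide_case, blue_slide_box, green_slide_box, petri_dish_2, hex_driver, usb_stick from where it was at the start of the episode above 0.02 m).
It also fails if it takes over 45 s, if anything falls off the work surface, if the arm or the gripper's body presses on something with over 40 N, if the wrist force passes 120 N, or if a joint passes its speed limit or range.

ROBOT

A 6-joint arm with a two-finger parallel gripper is mounted at the origin on a cart in front of the work surface, level with it; the furniture and walls round the work are solid. World frame = base frame: x ahead of the robot, y to its left, z up, the work surface at z = 0. Lengths are in m, angles in rad, forces in N, time in s.
With the tool pointing down it reaches from about 0.35 to 0.85 m from the base axis. Payload 8.1 kg.
Tool frame: the origin (TCP) lies between the finger pads, 19 mm behind the fingertips; this is the grasp point; z points along the fingers, y is the line along which they close (so a half turn about z gives the same grasp; the last joint's range is limited). The gripper opens to 93 mm and grips with 3 to 60 N. Pads are 15 mm wide; open, the fingers measure 128 mm over their backs; the gripper's body (75 mm by 188 mm) begins 65 mm behind the grasp point.
Start: joints at [-1.416, 0.13, 1.488, -0, 1.523, -0.085], TCP at [0.143, -0.583, 0.237] pointing down, gripper open.
Joint ranges: [-2.96, 2.96], [-0.89, 2.26], [0.02, 2.5], [-1.34, 4.48], [0, 2.73], [-2.66, 2.66]. Speed limits (rad/s): [2.39, 2.39, 2.79, 3.14, 3.14, 3.14].

INTERFACE

Orientations are given as a rotation vector (axis times angle).
In Python, from plant import monitor, eyes, ticket gives the robot as it stands.
- The arm moves only by the tool arm_command, never from a script. Its argument "deltas" is a list that holds one entry, the list of rows, each a list of 6 numbers: the shift along the world's x, y, z in cm, then the turn, a rotation vector about the world's x, y, z in degrees. In form: [[[tx, ty, tz, rx, ry, rz], ...]]. A call has 1 to 12 rows; each row shifts and turns the commanded pose from where the row before left it; what a row does not reach is not made up. A row lasts 1/12 s, in which the tool goes at most 41.7 mm and 7.16 degrees, less where a joint would pass 70% of its speed; a pose out of reach is approached as far as the arm can. A call is refused whole if a number of a shift passes 4.17 or a number of a turn 7.16, either way. A call with a gripper value outside its range is refused whole. "gripper" is the opening, from -1 (shut) to 1 (fully open), set as the call begins (left out, the last holds). The fingers move at their own pace and stop on an object; "squeeze" is the grip in N (left out, the last holds). Time passes only in rows, so rows that do not move let the fingers close. It gives the time, the measured TCP pose, the force, the opening and the grip force at its end, in the units of the state.
- monitor.read_state(): the state, without advancing time (a new reading comes with each control period).
- eyes.read_camera(name): name is "side" or "top" or "wrist"; returns the picture (480x640x3 uint8, blue, green, red); there is no depth.
- eyes.camera_model(name): a dict with "fx", "fy", "cx", "cy" (pixels), "rvec" (rotation vector, rad) and "tvec" (3), from world to camera coordinates, as OpenCV has them. Camera axes: x right, y down, z forward; pixel columns grow to the right and rows downward; lengths in m; the calibration is good to about 2 mm. A picture is of the moment at which its call begins: read the wrist's pose just before it. camera_model takes no time and is no camera call; for the wrist camera it gives the pose at the moment of the call.
- ticket.close_job(): hands the job in; it is judged then, once.
The state is a dict: "t": time; "q": joint angles; "dq": joint speeds; "joint_torque": joint torques, N m; "tool_pos": TCP position; "orientation": TCP orientation; "force": force on the tool from outside, world axes, zero at the start; "wrist_torque": the same for the moment, N m; "opening": finger opening in m; "gripper_force": force on a finger pad.
Only numpy, scipy, OpenCV 4.12 (cv2) and the standard library are available. Lean on these libraries where they do the work, as an engineer would, in place of code of your own. Each camera call takes 0.05 s, during which the arm holds its last target. There are 200 camera calls.

## Working session

There is one attempt and no reset: what is moved stays moved. The work goes in short steps, Python scripts to look and compute and a tool call to move; the robot and the scene stay as the last step left them, time stands still between calls to the robot, and variables do not carry over. Pictures are saved under pics/ and viewed, at most 10 in all, crops included, and the job is handed in when it is done.

Besides the shell and the picture viewer there is one more tool, called as name([rows], argument=value, ...), one row to a line, values as JSON. arm_command: Moves the arm, as the interface text tells. Its arguments: {"type":"object","properties":{"deltas":{"type":"array"},"gripper":{"type":"number"},"squeeze":{"type":"number"}},"required":["deltas"]}

```bash
mkdir -p pics; cat > h.py <<'E'
import numpy as np, cv2
from plant import monitor, eyes, ticket
def ray(m,u,v):
    R=cv2.Rodrigues(np.array(m["rvec"],float))[0]; t=np.array(m["tvec"],float).ravel()
    d=R.T@np.array([(u-m["cx"])/m["fx"],(v-m["cy"])/m["fy"],1]); return -R.T@t,d
def onz(m,u,v,z):
    o,d=ray(m,u,v); return o+d*(z-o[2])/d[2]
def proj(m,p):
    K=np.array([[m["fx"],0,m["cx"]],[0,m["fy"],m["cy"]],[0,0,1.]])
    return cv2.projectPoints(np.array(p,float).reshape(-1,3),np.array(m["rvec"],float),np.array(m["tvec"],float),K,None)[0].reshape(-1,2)
E
python3 - <<'E'
from h import *
for n in("top","side"):
    cv2.imwrite(f"pics/{n}0.png",eyes.read_camera(n)); m=eyes.camera_model(n); print(n,m, ray(m,320,240))
print(monitor.read_state())
E
```

```text
top {'fx': 599.9663436553199, 'fy': 599.9663436553199, 'cx': 315.5473628309735, 'cy': 234.88767391299865, 'rvec': array([ 2.10579265, -2.15381888,  0.1557126 ]), 'tvec': array([0.00849876, 0.61310713, 1.17405109])} (array([ 0.41600206, -0.02229451,  1.25730417]), array([ 0.15253381,  0.00664844, -0.98834049]))
side {'fx': 563.2736745346131, 'fy': 563.2736745346131, 'cx': 322.60547365587723, 'cy': 239.71131917695112, 'rvec': array([ 0.025335  , -2.67988931,  1.58141842]), 'tvec': array([0.62569844, 0.06213272, 1.12499549])} (array([0.58710622, 0.97244889, 0.6087884 ]), array([ 0.03854577, -0.87450464, -0.48350544]))
{'t': 0.1, 'q': array([-1.41639778e+00,  1.31075651e-01,  1.48914438e+00, -3.16592024e-05,
        1.52298816e+00, -8.53668622e-02]), 'dq': array([-0.00039064, -0.00154223, -0.0039627 ,  0.00183732,  0.00027274,
       -0.00034597]), 'joint_torque': array([ 4.15065433e-04, -5.61344755e+01, -4.93095052e+01,  7.69213820e-02,
        2.91385897e-02, -7.78306298e-05]), 'tool_pos': array([ 0.14244264, -0.5823652 ,  0.23651256]), 'orientation': array([-3.11744221e+00, -3.75530578e-01,  1.37144382e-04]), 'force': array([-0.02828339, -0.44184009, -0.8940521 ]), 'wrist_torque': array([-0.00483294, -0.01681642,  0.00390609]), 'gripper_force': 0.0, 'opening': 0.09276321099066825}
```

View pics/top0.png

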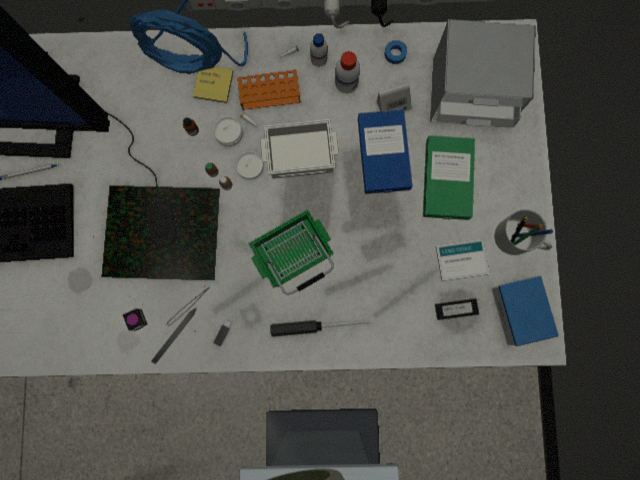

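View pics/side0.png

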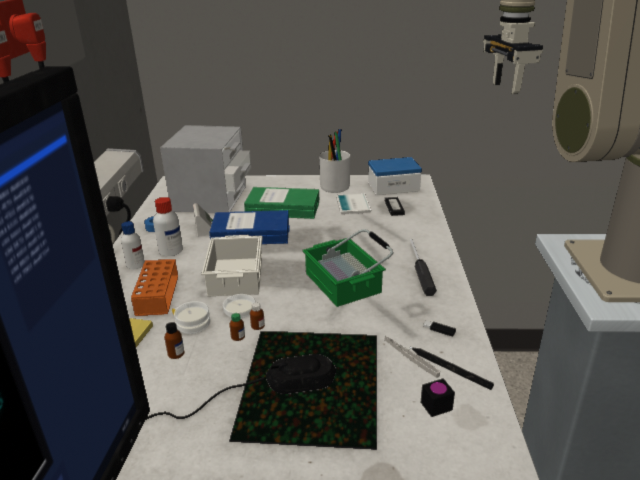

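The top view shows the green dish at about (291,248), with its handle folded toward the robot and the black sleeve at about (311,282). The hex driver lies below it at (320,327). In the side view the dish is at (345,270) and the sleeve at (379,240).

```bash
python3 - <<'E'
from h import *
mt,ms=eyes.camera_model("top"),eyes.camera_model("side")
T=cv2.imread("pics/top0.png");S=cv2.imread("pics/side0.png")
def green(I,box):
    h=cv2.cvtColor(I,cv2.COLOR_BGR2HSV); m=cv2.inRange(h,(50,100,40),(80,255,255)); k=np.zeros_like(m);x0,y0,x1,y1=box;k[y0:y1,x0:x1]=m[y0:y1,x0:x1];return k
def dark(I,box,th=45):
    m=(I.max(2)<th).astype(np.uint8)*255;k=np.zeros_like(m);x0,y0,x1,y1=box;k[y0:y1,x0:x1]=m[y0:y1,x0:x1];return k
g=green(T,(235,200,350,300))
pts=np.argwhere(g)[:,::-1]
# silhouette on rim plane, lugs included
P=np.array([onz(mt,u,v,.055)[:2] for u,v in pts])*1000
r=cv2.minAreaRect(P.astype(np.float32)); print("rim rect mm",r)
c=cv2.boxPoints(r);print(c)
for n,I,b,m in(("t",T,(290,268,335,296),mt),("s",S,(362,225,395,255),ms)):
    for th in(35,50,65):
        k=dark(I,b,th); nn,l,st,ce=cv2.connectedComponentsWithStats(k)
        i=1+np.argmax(st[1:,4]); q=np.argwhere(l==i)[:,::-1].astype(np.float32)
        print(n,th,st[i],ce[i],cv2.minAreaRect(q))
        if n=="t":
            R=cv2.minAreaRect(q);bp=cv2.boxPoints(R);print(onz(mt,*ce[i],.074), [onz(mt,*b,.074)[:2].round(4).tolist() for b in bp])
cv2.imwrite("pics/crop.png",np.hstack([cv2.resize(T[205:305,240:345],None,fx=4,fy=4),cv2.resize(S[225:305,295:395],None,fx=3.75,fy=5)]))
E
```

```text
rim rect mm ((586.3418579101562, 45.474021911621094), (105.35652160644531, 158.09725952148438), 29.08964729309082)
[[501.8768     88.940475 ]
 [578.74005   -49.2144   ]
 [670.8069      2.0075684]
 [593.94366   140.16245  ]]
t 35 [298 273  26  18 114] [310.29824561 281.43859649] ((310.2570495605469, 281.43701171875), (3.9547574520111084, 28.798744201660156), 59.534454345703125)
[0.51634183 0.00665876 0.074     ] [[0.5059, 0.0334], [0.5337, -0.0162], [0.5268, -0.02], [0.4991, 0.0296]]
t 50 [297 273  28  18 126] [310.37301587 281.38095238] ((310.420166015625, 281.362060546875), (4.1449360847473145, 29.87998390197754), 59.931419372558594)
[0.51645232 0.00650891 0.074     ] [[0.5059, 0.0342], [0.5343, -0.0175], [0.5271, -0.0214], [0.4987, 0.0302]]
t 65 [297 273  28  18 153] [310.1503268  281.50326797] ((310.2098388671875, 281.5025939941406), (5.110691547393799, 30.376222610473633), 59.74356460571289)
[0.51622074 0.00695327 0.074     ] [[0.5061, 0.0355], [0.5352, -0.017], [0.5263, -0.0218], [0.4973, 0.0305]]
s 35 [370 233  17  15  76] [377.94736842 239.67105263] ((377.8414611816406, 239.57321166992188), (20.458763122558594, 3.591996908187866), 38.65980529785156)
s 50 [370 233  18  15  85] [378.15294118 239.81176471] ((377.9615173339844, 239.69229125976562), (20.786272048950195, 4.122171878814697), 37.87498474121094)
s 65 [369 232  20  16 100] [377.95 239.49] ((378.04229736328125, 239.58848571777344), (22.36497688293457, 4.560701370239258), 37.87498474121094)
```

View pics/crop.png

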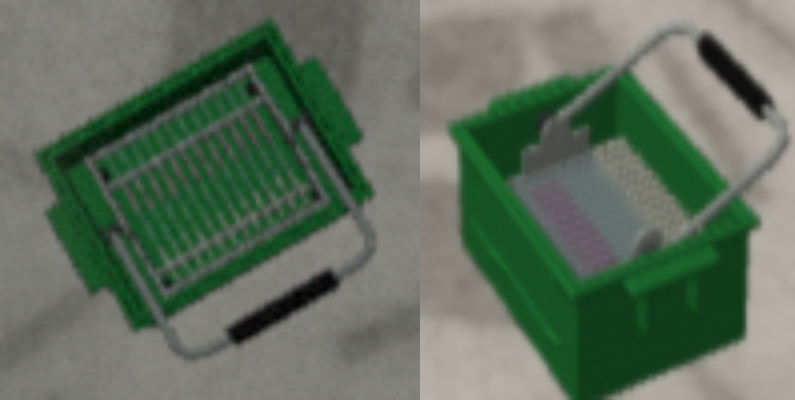

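The crop confirms the pose: rect yaw is about 29° and dish centre about (0.586, 0.0455). The sleeve at (0.516, 0.007) is exactly 80 mm from the centre along the dish's -x. Next I'll work out the approach.

```bash
python3 - <<'E'
from h import *
s=monitor.read_state();R=cv2.Rodrigues(s["orientation"])[0]
print(R.round(3)); a=np.degrees(np.arctan2(R[1,1],R[0,1]));print("tool y yaw",a,"turn",[(29-a+90)%180-90])
C=np.array([.5863,.0455]);x=np.array([np.cos(np.radians(29.)),np.sin(np.radians(29.))])
print((np.array([.5163,.0067])-s["tool_pos"][:2])*100)
# check sleeve height: top ray and side ray closest points
mt,ms=eyes.camera_model("top"),eyes.camera_model("side")
o,d=ray(mt,310.3,281.45);p,e=ray(ms,378,239.6)
k=np.linalg.lstsq(np.c_[d,-e],p-o,rcond=None)[0];print(o+k[0]*d,p+k[1]*e)
for j,al in enumerate(np.radians(np.linspace(20,96,11))):
    q=C-x*.085*np.cos(al);print(q.round(4),round(.045+.085*np.sin(al),4))
E
```

```text
[[ 0.971  0.237 -0.   ]
 [ 0.237 -0.971  0.002]
 [ 0.    -0.002 -1.   ]]
tool y yaw -76.26236081117733 turn [np.float64(-74.73763918882267)]
[37.38573571 58.90652002]
[0.5161899  0.00661841 0.0755256 ] [0.51628934 0.00660663 0.07553374]
[0.5164 0.0068] 0.0741
[0.5204 0.009 ] 0.0844
[0.5256 0.0118] 0.094
[0.5318 0.0153] 0.1028
[0.5389 0.0192] 0.1105
[0.5469 0.0237] 0.1171
[0.5556 0.0285] 0.1224
[0.5648 0.0336] 0.1264
[0.5744 0.0389] 0.1289
[0.5842 0.0443] 0.13
[0.5941 0.0498] 0.1295
```

arm_command([
  [[1.558, 2.454, 0, 0, 0, 4.39], [1.558, 2.454, 0, 0, 0, 4.39], [1.558, 2.454, 0, 0, 0, 4.39], [1.558, 2.454, 0, 0, 0, 4.39], [1.558, 2.454, 0, 0, 0, 4.39], [1.558, 2.454, 0, 0, 0, 4.39], [1.558, 2.454, 0, 0, 0, 4.39], [1.558, 2.454, 0, 0, 0, 4.39], [1.558, 2.454, 0, 0, 0, 4.39], [1.558, 2.454, 0, 0, 0, 4.39], [1.558, 2.454, 0, 0, 0, 4.39], [1.558, 2.454, 0, 0, 0, 4.39]],
], gripper=-0.35, squeeze=5)

```text
t: 1.1
tool_pos: [0.3298, -0.2869, 0.2371]
orientation: [-2.625, -1.725, 0.0]
force: [0.5, -0.5, -0.3]
opening: 0.0303
gripper_force: 0.0
```

arm_command([
  [[1.558, 2.454, 0, 0, 0, 4.39], [1.558, 2.454, 0, 0, 0, 4.39], [1.558, 2.454, 0, 0, 0, 4.39], [1.558, 2.454, 0, 0, 0, 4.39], [1.558, 2.454, 0, 0, 0, 4.39], [1.558, 2.454, 0, 0, 0, 4.39], [1.558, 2.454, 0, 0, 0, 4.39], [1.558, 2.454, 0, 0, 0, 4.39], [1.558, 2.454, 0, 0, 0, 4.39], [1.558, 2.454, 0, 0, 0, 4.39], [1.558, 2.454, 0, 0, 0, 4.39], [1.558, 2.454, 0, 0, 0, 4.39]],
])

```text
t: 2.1
tool_pos: [0.5168, 0.0076, 0.237]
orientation: [-1.586, -2.711, 0.0]
force: [-0.5, -0.1, 0.1]
opening: 0.0303
gripper_force: 0.0
```

arm_command([
  [[0, 0, -2, 0, 0, 0], [0, 0, -2, 0, 0, 0], [0, 0, -2, 0, 0, 0], [0, 0, -2, 0, 0, 0], [0, 0, -2, 0, 0, 0], [0, 0, 0, 0, 0, 0], [0, 0, 0, 0, 0, 0]],
])

```text
t: 2.68
tool_pos: [0.5152, 0.0063, 0.1362]
orientation: [-1.59, -2.706, 0.002]
force: [0.0, -0.2, 0.7]
opening: 0.0303
gripper_force: 0.0
```

```bash
python3 - <<'E'
from h import *
s=monitor.read_state();R=cv2.Rodrigues(s["orientation"])[0]
print(s["t"],s["tool_pos"],s["opening"],np.degrees(np.arctan2(R[1,1],R[0,1])),R[:,2],s["force"])
I=eyes.read_camera("wrist");m=eyes.camera_model("wrist");print(proj(m,[[.5163,.0067,.0745],s["tool_pos"]]))
cv2.imwrite("pics/w1.png",I)
E
```

```text
2.6833 [0.51515296 0.00625664 0.13620238] 0.030307447668158363 29.101964188401578 [-3.48784695e-03  3.24134010e-04 -9.99993865e-01] [ 0.01766636 -0.21205642  0.72554452]
[[324.55960992 259.00531822]
 [322.14157691 308.1927216 ]]
```

View pics/w1.png

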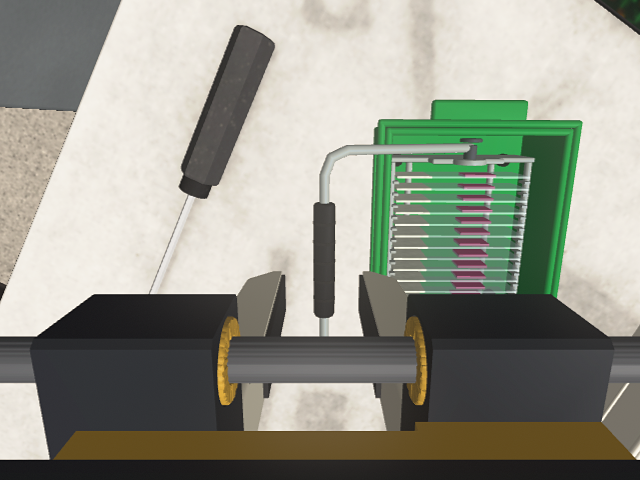

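The wrist view shows the sleeve centred at about (324,260), exactly where predicted and between the fingers. Now I'll descend and grip lightly.

arm_command([
  [[0.1, 0.05, -1, 0, 0, 0], [0, 0, -1, 0, 0, 0], [0, 0, -1, 0, 0, 0], [0, 0, -1, 0, 0, 0], [0, 0, -0.8, 0, 0, 0], [0, 0, -0.5, 0, 0, 0], [0, 0, 0, 0, 0, 0], [0, 0, 0, 0, 0, 0]],
])

```text
t: 3.4
tool_pos: [0.5172, 0.0066, 0.084]
orientation: [-1.592, -2.708, 0.001]
force: [-0.6, 0.3, 0.5]
opening: 0.0304
gripper_force: 0.0
```

arm_command([
  [[0, 0, 0, 0, 0, 0], [0, 0, 0, 0, 0, 0], [0, 0, 0, 0, 0, 0], [0, 0, 0, 0, 0, 0], [0, 0, 0, 0, 0, 0], [0, 0, 0, 0, 0, 0]],
], gripper=-1, squeeze=5)

```text
t: 3.9
tool_pos: [0.5176, 0.0065, 0.0849]
orientation: [1.592, 2.708, 0.0]
force: [-1.5, -1.0, 3.6]
opening: 0.0105
gripper_force: 5.0
```

arm_command([
  [[0.2, 0.11, 0.51, 0, 0, 0], [0.2, 0.11, 0.51, 0, 0, 0], [0.26, 0.14, 0.48, 0, 0, 0], [0.26, 0.14, 0.48, 0, 0, 0], [0.31, 0.17, 0.44, 0, 0, 0], [0.31, 0.17, 0.44, 0, 0, 0], [0.36, 0.2, 0.39, 0, 0, 0], [0.36, 0.2, 0.38, 0, 0, 0], [0, 0, 0, 0, 0, 0], [0, 0, 0, 0, 0, 0]],
])

```text
t: 4.73
tool_pos: [0.5405, 0.0191, 0.1216]
orientation: [1.591, 2.708, 0.0]
force: [-4.7, -3.5, 6.0]
opening: 0.0108
gripper_force: 5.0
```

```bash
python3 - <<'E'
from h import *
A=eyes.read_camera("side");B=eyes.read_camera("top")
cv2.imwrite("pics/c2.png",np.hstack([cv2.resize(A[160:310,280:430],(400,400)),cv2.resize(B[190:310,235:355],(400,400))]))
print(monitor.read_state()["force"])
E
```

```text
[-4.16852202 -2.52648204  5.75140665]
```

View pics/c2.png

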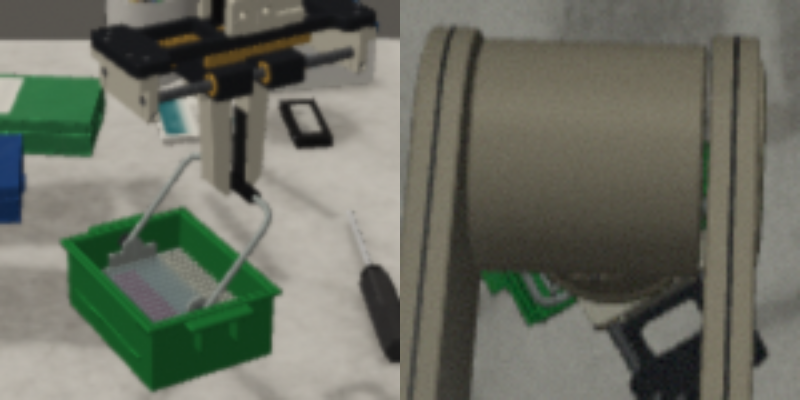

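The side view shows the handle about halfway up and held in the fingers, with the rack seated. The force is a mild radial push inward, so I'll continue the arc with a slight outward correction.

arm_command([
  [[0.33, 0.18, 0.37, 0, 0, 0], [0.33, 0.18, 0.37, 0, 0, 0], [0.42, 0.23, 0.29, 0, 0, 0], [0.43, 0.24, 0.29, 0, 0, 0], [0.46, 0.25, 0.2, 0, 0, 0], [0.46, 0.26, 0.2, 0, 0, 0], [0.48, 0.26, 0.12, 0, 0, 0], [0.48, 0.27, 0.12, 0, 0, 0], [0, 0, 0, 0, 0, 0], [0, 0, 0, 0, 0, 0]],
])

```text
t: 5.67
tool_pos: [0.5744, 0.038, 0.1405]
orientation: [1.591, 2.708, 0.0]
force: [-0.8, -0.6, 3.2]
opening: 0.0107
gripper_force: 5.0
```

arm_command([
  [[0.45, 0.25, 0.06, 0, 0, 0], [0.45, 0.25, 0.04, 0, 0, 0], [0.45, 0.25, 0, 0, 0, 0], [0.35, 0.19, -0.02, 0, 0, 0], [0.2, 0.11, 0, 0, 0, 0], [0, 0, 0, 0, 0, 0], [0, 0, 0, 0, 0, 0]],
])

```text
t: 6.25
tool_pos: [0.5929, 0.0482, 0.1408]
orientation: [-1.592, -2.708, 0.0]
force: [0.3, -0.8, -0.2]
opening: 0.0108
gripper_force: 5.0
```

```bash
python3 - <<'E'
from h import *
s=monitor.read_state();print(s["force"],s["tool_pos"],(s["tool_pos"][:2]-[.5863,.0455])@[.8746,.4848])
A=eyes.read_camera("side")
cv2.imwrite("pics/c3.png",cv2.resize(A[160:310,280:430],(600,600),interpolation=cv2.INTER_CUBIC))
E
```

```text
[ 0.34432713 -0.83984581 -0.24498901] [0.5929165  0.04823494 0.14083977] 0.007112688782058682
```

View pics/c3.png

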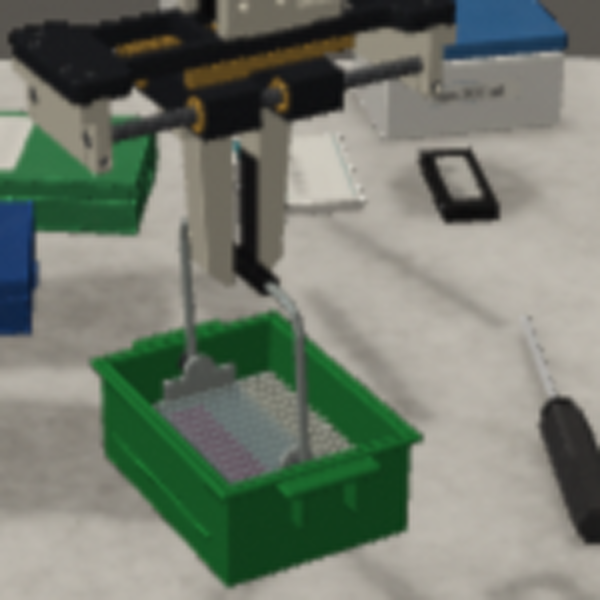

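The handle stands nearly upright and the rack is seated. I'll creep until I feel the stop.

arm_command([
  [[0.09, 0.05, 0, 0, 0, 0], [0.09, 0.05, 0, 0, 0, 0], [0, 0, 0, 0, 0, 0], [0, 0, 0, 0, 0, 0]],
])

```text
t: 6.63
tool_pos: [0.5946, 0.0492, 0.1409]
orientation: [-1.592, -2.708, 0.0]
force: [0.2, -1.0, -0.5]
opening: 0.0105
gripper_force: 5.0
```

arm_command([
  [[0.09, 0.05, 0, 0, 0, 0], [0.09, 0.05, 0, 0, 0, 0], [0, 0, 0, 0, 0, 0], [0, 0, 0, 0, 0, 0]],
])

```text
t: 6.97
tool_pos: [0.5964, 0.0503, 0.141]
orientation: [-1.592, -2.708, 0.0]
force: [-0.6, 0.1, -1.8]
opening: 0.0106
gripper_force: 5.0
```

arm_command([
  [[0, 0, 0, 0, 0, 0], [0, 0, 0, 0, 0, 0], [0, 0, 0, 0, 0, 0], [0, 0, 0, 0, 0, 0], [0, 0, 0, 0, 0, 0], [0, 0, 0, 0, 0, 0]],
], gripper=-0.6)

```text
t: 7.47
tool_pos: [0.5966, 0.0503, 0.1412]
orientation: [1.592, 2.708, 0.0]
force: [0.3, -0.1, 0.0]
opening: 0.0188
gripper_force: 0.0
```

```bash
python3 - <<'E'
from h import *
s=monitor.read_state();print(s["force"],s["tool_pos"],s["opening"])
A=eyes.read_camera("side");W=eyes.read_camera("wrist");m=eyes.camera_model("wrist")
C=np.array([.5863,.0455]);x=np.array([.8746,.4848])
for d in(.004,.0074,.011): print(d,proj(m,[[*(C+x*d),.13],[*(C+x*d)+.045*np.array([-.4848,.8746]),.13]]).round(0).tolist())
cv2.imwrite("pics/c4.png",np.hstack([cv2.resize(A[175:310,310:420],(380,466),interpolation=cv2.INTER_CUBIC),cv2.resize(W,(420,466))]))
E
```

```text
[ 0.29899382 -0.13838548  0.01849604] [0.5966282  0.05026725 0.14123199] 0.01880153402437832
0.004 [[306.0, 298.0], [305.0, 186.0]]
0.0074 [[315.0, 298.0], [315.0, 186.0]]
0.011 [[324.0, 298.0], [324.0, 186.0]]
```

View pics/c4.png

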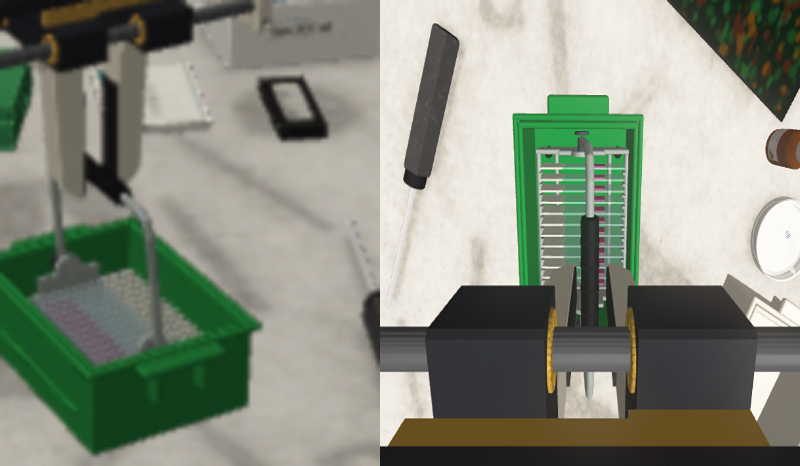

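Wrist view: the sleeve, at about (590,260) in the composite, is free between the fingers with a gap on both sides, and the force is zero. So the handle is standing at its stop with the rack seated. Next I'll grip lightly a little lower, ease back to upright, then tighten.

arm_command([
  [[-0.18, -0.1, -0.2, 0, 0, 0], [0, 0, -0.2, 0, 0, 0], [0, 0, 0, 0, 0, 0], [0, 0, 0, 0, 0, 0]],
])

```text
t: 7.9
tool_pos: [0.5945, 0.0492, 0.1368]
orientation: [-1.592, -2.708, 0.001]
force: [-0.6, 1.8, -0.1]
opening: 0.0186
gripper_force: 0.0
```

arm_command([
  [[0, 0, 0, 0, 0, 0], [0, 0, 0, 0, 0, 0], [0, 0, 0, 0, 0, 0], [0, 0, 0, 0, 0, 0], [-0.12, -0.07, 0, 0, 0, 0], [-0.12, -0.07, 0, 0, 0, 0], [-0.12, -0.07, 0, 0, 0, 0], [-0.12, -0.07, 0, 0, 0, 0], [0, 0, 0, 0, 0, 0], [0, 0, 0, 0, 0, 0]],
], gripper=-1, squeeze=5)

```text
t: 8.73
tool_pos: [0.5899, 0.0464, 0.1372]
orientation: [1.592, 2.708, 0.0]
force: [-0.6, 0.5, 0.6]
opening: 0.0108
gripper_force: 5.0
```

arm_command([
  [[0, 0, 0, 0, 0, 0], [0, 0, 0, 0, 0, 0], [0, 0, 0, 0, 0, 0], [0, 0, 0.1, 0, 0, 0], [0, 0, 0.2, 0, 0, 0], [0, 0, 0.2, 0, 0, 0], [0, 0, 0.2, 0, 0, 0], [0, 0, 0.2, 0, 0, 0], [0, 0, 0, 0, 0, 0], [0, 0, 0, 0, 0, 0]],
], squeeze=25)

```text
t: 9.57
tool_pos: [0.59, 0.0464, 0.1463]
orientation: [1.592, 2.708, 0.0]
force: [0.7, 0.2, -3.1]
opening: 0.0098
gripper_force: 25.0
```

The load is about 3 N, which is the rack only. I'll lift on.

arm_command([
  [[0, 0, 0.3, 0, 0, 0], [0, 0, 0.5, 0, 0, 0], [0, 0, 0.5, 0, 0, 0], [0, 0, 0.5, 0, 0, 0], [0, 0, 0.5, 0, 0, 0], [0, 0, 0.5, 0, 0, 0], [0, 0, 0.5, 0, 0, 0], [0, 0, 0.4, 0, 0, 0], [0, 0, 0.3, 0, 0, 0], [0, 0, 0, 0, 0, 0]],
])

```text
t: 10.4
tool_pos: [0.5904, 0.0464, 0.1871]
orientation: [1.592, 2.707, 0.001]
force: [0.8, 0.7, -2.7]
opening: 0.0105
gripper_force: 25.0
```

arm_command([
  [[0, 0, 0.3, 0, 0, 0], [0, 0, 0.5, 0, 0, 0], [0, 0, 0.5, 0, 0, 0], [0, 0, 0.6, 0, 0, 0], [0, 0, 0.6, 0, 0, 0], [0, 0, 0.6, 0, 0, 0], [0, 0, 0.6, 0, 0, 0], [0, 0, 0.4, 0, 0, 0], [0, 0, 0.2, 0, 0, 0], [0, 0, 0, 0, 0, 0], [0, 0, 0, 0, 0, 0], [0, 0, 0, 0, 0, 0]],
])

```text
t: 11.4
tool_pos: [0.5897, 0.0464, 0.2287]
orientation: [-1.592, -2.708, 0.001]
force: [0.6, 0.1, -4.7]
opening: 0.0099
gripper_force: 25.0
```

arm_command([
  [[0, 0, 0, 0, 0, 0], [0, 0, 0, 0, 0, 0], [0, 0, 0, 0, 0, 0], [0, 0, 0, 0, 0, 0], [0, 0, 0, 0, 0, 0], [0, 0, 0, 0, 0, 0], [0, 0, 0, 0, 0, 0], [0, 0, 0, 0, 0, 0], [0, 0, 0, 0, 0, 0], [0, 0, 0, 0, 0, 0], [0, 0, 0, 0, 0, 0], [0, 0, 0, 0, 0, 0]],
])

```text
t: 12.4
tool_pos: [0.5899, 0.0464, 0.2291]
orientation: [1.592, 2.708, 0.0]
force: [0.3, -0.6, -2.7]
opening: 0.0101
gripper_force: 25.0
```

```bash
python3 - <<'E'
from h import *
A=eyes.read_camera("side");W=eyes.read_camera("wrist");A2=eyes.read_camera("side")
print(cv2.absdiff(A[150:310,290:420],A2[150:310,290:420]).max(),monitor.read_state()["t"])
cv2.imwrite("pics/c5.png",np.hstack([cv2.resize(A[130:310,290:430],(400,514),interpolation=cv2.INTER_CUBIC),cv2.resize(W,(400,514))]))
E
```

```text
21 12.55
```

View pics/c5.png

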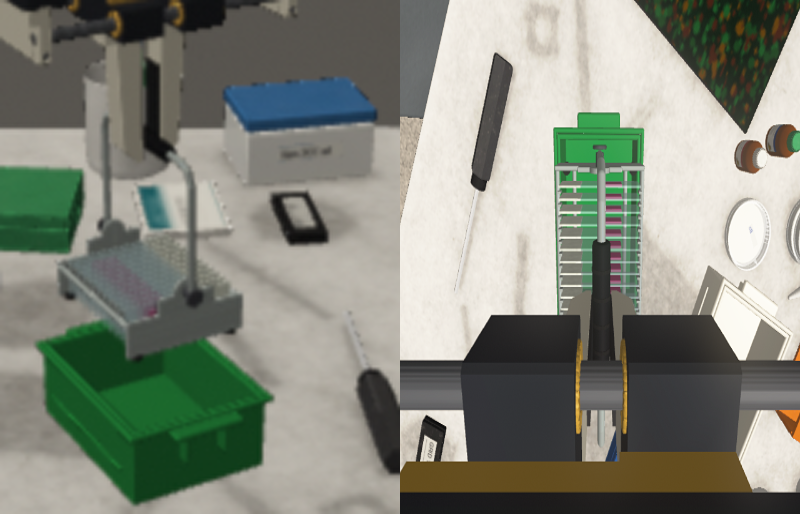

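The rack hangs about 4 cm clear of the dish. I'll check the level by comparing the foot pixels with a projected level rack: feet at crop (67,293), (137,355) and (232,330).

```bash
python3 - <<'E'
from h import *
m=eyes.camera_model("side");s=monitor.read_state()
x=np.array([.8746,.4848]);y=np.array([-.4848,.8746]);c=s["tool_pos"][:2]
z=s["tool_pos"][2]-.137+.005
P=[[*(c+a*x*.040+b*y*.047),z] for a,b in((1,1),(-1,1),(-1,-1),(1,-1))]
print(z,((proj(m,P)-[290,130])*[400/140,514/180]).round(0).tolist())
E
```

```text
0.09715383980410613 [[124.0, 360.0], [233.0, 330.0], [161.0, 271.0], [57.0, 298.0]]
```

The foot positions match a level rack apart from a small inset, so I'm handing in.

```bash
python3 -c "
from h import *
print(ticket.close_job())"
```

```text
the job is handed in; nothing more can be done
None
```

The rack is out of the green dish and the job is handed in (no verdict came back): it hangs by its sleeve, level in the last camera check, about 4 cm above the rim over the dish.

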